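# Tip the tote of grinding balls over the stop rail

## Robot

A 7-joint arm with a two-finger parallel gripper is mounted at the origin on the work surface. World frame = base frame: x ahead of the robot, y to its left, z up, the work surface at z = 0. Lengths are in m, angles in rad, forces in N, time in s.
With the tool pointing down it reaches from about 0.35 to 0.9 m from the base axis. Payload 8.1 kg.
Tool frame: the origin (TCP) lies midway between the tips of the shut fingers; the grasp point (between the pads) lies 19 mm behind it; z points along the fingers, y is the direction in which the jaws open and shut (so a half turn about z gives the same grasp; the last joint's range is limited). The gripper opens to 85 mm and grips with 20 to 120 N. Pads are 22 mm wide; open, the fingers measure 114 mm over their backs; the gripper's body (76 mm by 85 mm) begins 54 mm behind the grasp point. The pads swing forward as they close: fully open they stand 13 mm farther back than shut.
Start: joints at [1.111, 0.434, 0.025, 1.573, -0.012, 1.134, -0.075], TCP at [0.218, -0.586, 0.231] pointing down, gripper open.
Joint ranges: [-2.62, 2.62], [-0.44, 2.09], [-1.27, 1.32], [0.08, 2.57], [-1.32, 4.46], [0.12, 2], [-2.74, 2.74]. Speed limits (rad/s): [2.22, 2.22, 3.01, 3.01, 3.14, 3.14, 3.14].

## Interface

Orientations are given as a unit quaternion [x, y, z, w].
In Python, from workcell import sensors, vision, ticket gives the robot as it stands. The module is installed in compiled form; this text tells all that it offers.
- The arm moves only by the shell command python3 -m jog 'ROWS' [FORCE]. ROWS is JSON, a list of rows, each a list of 3 entries, a list of its own where there are three numbers: the turn, a rotation vector about the tool's x, y, z in degrees, then the shift along the tool's x, y, z in cm, then the finger opening in cm, from 0 to 8.54. A call has 1 to 10 rows; each row shifts and turns the pose as measured when the row begins, along the tool's axes as they then stand; what a row does not reach is not made up. A row lasts 1/8 s, in which the tool goes at most 62.5 mm and 10.7 degrees, less where a joint would pass 70% of its speed; a pose out of reach is approached as far as the arm can. A call is refused whole if a number of a shift passes 6.25 or a number of a turn 10.7, either way. A call with a gripper value outside its range is refused whole. The fingers move at their own pace and stop on an object; FORCE is the grip in N (left out, the last holds). Time passes only in rows, so rows that do not move let the fingers close. It gives the time, the measured TCP pose, the force and the opening at its end, in the units of the state.
- sensors.get_state(): the state, without advancing time (a new reading comes with each control period).
- vision.grab_frame(name): name is "scene" or "top"; returns the picture (384x512x3 uint8, blue, green, red); there is no depth.
- vision.calibration(name): a dict with "intrinsics" (3x3 intrinsics, pixels), "k1" (the pictures are not rectified: a ray, as slopes to the right and down, at radius r is drawn at 1 + k1 r^2 times it, then the intrinsics apply), "view" (4x4, takes a point from world to camera coordinates). Camera axes: x right, y up, looking along -z (the intrinsics and any distortion apply to the point x, -y, -z); pixel columns grow to the right and rows downward; lengths in m; the calibration is good to about 2 mm. A picture is of the moment at which its call begins. calibration takes no time and is no camera call.
- ticket.job_done(): hands the job in, once; it reports no verdict.
Trained networks look in the newest picture that a camera, given by its name, has taken for a name from the list of things; names that differ only in an ending like _2 or _b are one class to them, and where a whole thing is asked for, a point or a joint stands for the part that bears it (a point fixed in the world has none). Each returns a list of dicts, best first, with "p" (0 to 1); they miss things now and then, are a little off and sometimes report something else, mostly with a low value. They report only what shows in the picture. A call takes as long as a camera call.
- vision.boxes_of(label, camera): "point" ([x, y, z] in m, in the coordinates of the camera as it stood for that picture, good to about 4 mm: the middle of the surface that is visible of it).
The state is a dict: "time_s": time; "joint_pos": joint angles; "joint_vel": joint speeds; "joint_torque": joint torques, N m; "position": TCP position; "eef_rot": TCP orientation; "force": force on the tool from outside, world axes, zero at the start; "moment": the same for the moment, N m; "opening": finger opening in m.
Only numpy, scipy, OpenCV 4.12 (cv2) and the standard library are available. Lean on these libraries where they do the work, as an engineer would, in place of code of your own. Each camera call takes 0.05 s, during which the arm holds its last target.

## Task

Push the metal tote along the white spill tray until it butts against the stop rail, then raise its rear handle and tip it forward over the rail, keeping its front foot edge down by the rail instead of picking the tote up, so that all four grinding balls roll out into the far end of the tray. Leave the tote let go and at rest on its side, propped on the rail with its mouth sloping down into the tray, the balls lying out of it in the far end of the tray and the bottle, gauge and tub undisturbed.

Things in the scene. Friction and masses are not known exactly. Their poses are not given: they have to be found in the camera images.
- tray: White open spill tray, fixed to the bench: 400 mm along its x, 200 mm wide along its y. Origin: centre of its underside on the bench; z up; +x points the way the tote is pushed and tipped, to the far (catch) end. Floor 4 mm thick, walls 6 mm; walls 50 mm high round the far end (x above -6 mm), 26 mm high round the near end.
- rail_zone (a point): NOT the rail: a point on the tray floor at tray x = 30 mm, fixed to the tray. The stop rail, a fixed dark steel bar across the tray's full width, 12 mm thick along x, top 24 mm above the floor, has its middle anywhere within 30 mm of here along x; it is not measured. See it, or push the tote on until it stops: the loaded tote (0.6 to 0.9 kg) drags with up to 10 N before that.
- tote: Loose open-topped aluminium tote on the tray floor: 100 mm along its x, 110 mm along y, 96 mm high, walls 4 mm. Origin: centre of its underside; +x its front, facing the rail within 0.14 rad at the start; handle on the rear. It tips about its y so that +x ends pointing down: the front wall lies on the rail, mouth edge on the tray floor, about 110 degrees from upright, and rests so by itself.
- tote_center (a point): Centre of the tote, half-way up (48 mm above its underside).
- tote_bar (a point): Centre of the tote's handle bar: round steel, 10 mm thick, parallel to the tote's y, free over 80 mm between two arms to the rear wall. It lies 95 mm behind the tote's centre (45 mm behind the rear wall), 85 mm above its underside. Axes as the tote's. It can be pinched from above and, being round, turns between the fingers as the tote tips.
- tote_foot (a point): Middle of the tote's lower front edge (50 mm ahead of the tote's origin, at its underside): the edge that stays down by the rail while tipping.
- ball0_center (a point): Centre of a loose steel grinding ball, 26 mm across, 70 g, lying in the tote at the start; it rolls freely.
- ball0: The same ball (its origin lies on its surface and turns with it; use the centre).
- ball1_center (a point): Centre of a loose steel grinding ball, 26 mm across, 70 g, lying in the tote at the start; it rolls freely.
- ball1: The same ball (its origin lies on its surface and turns with it; use the centre).
- ball2_center (a point): Centre of a loose steel grinding ball, 26 mm across, 70 g, lying in the tote at the start; it rolls freely.
- ball2: The same ball (its origin lies on its surface and turns with it; use the centre).
- ball3_center (a point): Centre of a loose steel grinding ball, 26 mm across, 70 g, lying in the tote at the start; it rolls freely.
- ball3: The same ball (its origin lies on its surface and turns with it; use the centre).
- bottle: Bystander: clear bottle with a yellow cap, 72 mm across, 170 mm high; origin under its centre. Leave it alone.
- gauge: Bystander: round dial gauge on a steel foot, 84 mm across, 145 mm high; origin under its centre. Leave it alone.
- tub: Bystander: open white tub, 90 mm across, 60 mm high; origin under its centre. Leave it alone.

How it is judged:
By the outcome, as a careful person would: the job done as asked, in the order asked, and still so for the second after the job is handed in, with the robot touching nothing.
It also fails if it takes over 58 s, if anything falls off the work surface, if the arm or the gripper's body presses on something with over 40 N, if the wrist force passes 120 N, or if a joint passes its speed limit or range.

## Working session

There is one attempt and no reset: what is moved stays moved. The work goes in short steps, Python scripts to look and compute and a shell command to move; the robot and the scene stay as the last step left them, time stands still between calls to the robot, and variables do not carry over. Pictures are saved under pics/ and viewed, and the job is handed in when it is done.

```bash
mkdir -p pics; ls; cat > h.py <<'E'
import numpy as np, cv2
from workcell import sensors, vision, ticket
def unproj(cam,label,n=4):
    V=np.array(vision.calibration(cam)["view"]);I=np.linalg.inv(V)
    out=[]
    for d in vision.boxes_of(label,cam)[:n]:
        p=I@np.append(d["point"],1); out.append((round(d["p"],2),np.round(p[:3],4).tolist()))
    return out
def proj(cam,P):
    c=vision.calibration(cam);V=np.array(c["view"]);K=np.array(c["intrinsics"])
    p=V@np.append(P,1);x,y=p[0]/-p[2],-p[1]/-p[2]
    s=1+c["k1"]*(x*x+y*y);q=K@[x*s,y*s,1];return q[:2]
def ray(cam,uv,z):
    from scipy.optimize import fsolve
    c=vision.calibration(cam)
    return fsolve(lambda a:proj(cam,[a[0],a[1],z])-np.array(uv),[0.5,-0.2])
def snap(cam,name):
    f=vision.grab_frame(cam);cv2.imwrite("pics/"+name+".png",f);return f
E
python3 - <<'E'
from h import *
print(sensors.get_state())
for c in("scene","top"):
    snap(c,c+"0")
    for l in("tray","tote","tote_bar","tote_center","tote_foot","ball0_center","bottle","gauge","tub"): print(c,l,unproj(c,l))
E
```

```text
pics
{'time_s': 0.0, 'joint_pos': array([ 1.11140653,  0.43520228,  0.02496529,  1.57412759, -0.01155916,
        1.13401209, -0.07509402]), 'joint_vel': array([-0.00058701,  0.00121282,  0.00047256, -0.00127034, -0.00165585,
        0.00064444,  0.00028967]), 'joint_torque': array([-4.01364787e-04, -6.70476079e+01,  1.02531038e+00, -3.16213560e+01,
        1.57036039e-02,  1.24727818e-02, -5.01009333e-05]), 'position': array([ 0.21804547, -0.58517024,  0.23052697]), 'eef_rot': array([ 9.84133007e-01,  1.77430493e-01, -2.29341115e-04, -7.69171252e-04]), 'force': array([-0.6233358 ,  0.64374025, -0.47996145]), 'moment': array([-0.01952329,  0.00063378, -0.06858565]), 'opening': 0.08533254424721297}
scene tray [(0.73, [0.461, 0.3658, 0.0429]), (0.58, [0.5825, 0.0525, 0.0093])]
scene tote [(0.79, [0.5679, -0.1502, 0.0678])]
scene tote_bar [(0.93, [0.5664, -0.1462, 0.071])]
scene tote_center [(0.9, [0.5698, -0.1488, 0.0727])]
scene tote_foot [(0.98, [0.5663, -0.1485, 0.0671])]
scene ball0_center []
scene bottle [(0.89, [0.5123, -0.4293, 0.101])]
scene gauge [(0.58, [0.4611, 0.3674, 0.0436])]
scene tub [(0.82, [0.5851, 0.3785, 0.0468])]
top tray [(0.69, [0.5594, 0.038, 0.0064])]
top tote [(0.2, [0.5234, -0.0964, 0.0316])]
top tote_bar [(0.94, [0.5717, -0.1395, 0.0407])]
top tote_center [(0.96, [0.5673, -0.1408, 0.0387])]
top tote_foot [(0.76, [0.5665, -0.1421, 0.0385])]
top ball0_center [(0.51, [0.59, -0.1419, 0.0295])]
top bottle [(0.55, [0.4869, -0.4053, 0.1125])]
top gauge [(0.71, [0.4456, 0.3792, 0.0789]), (0.39, [0.5669, -0.1405, 0.0404])]
top tub [(0.74, [0.5894, 0.4205, 0.0278])]
```

View pics/scene0.png

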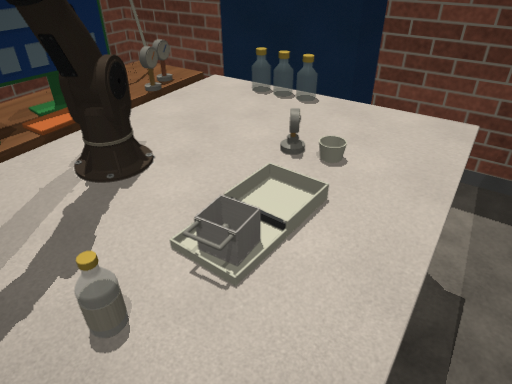

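View pics/top0.png

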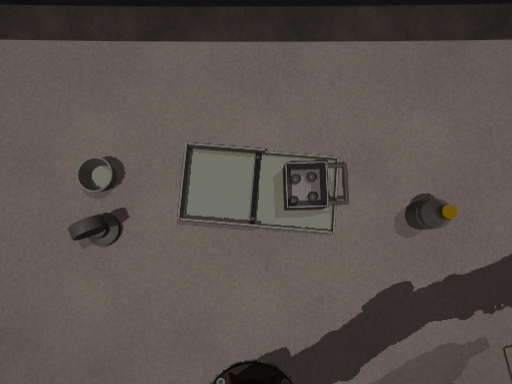

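The scene view shows the tray with the tote at its near end, handle toward the bottle. In the top view the tray spans about (182..337, 145..232), the rail is at u≈256, the tote at (305,185) and the bar at u≈345. Next I zoom in for pixel positions.

```bash
python3 - <<'E'
from h import *
f=cv2.imread("pics/top0.png")[135:245,170:360]
f=cv2.convertScaleAbs(f,alpha=1.6)
cv2.imwrite("pics/z0.png",cv2.resize(f,(760,440),interpolation=cv2.INTER_CUBIC))
E
```

```text
(no output)
```

View pics/z0.png

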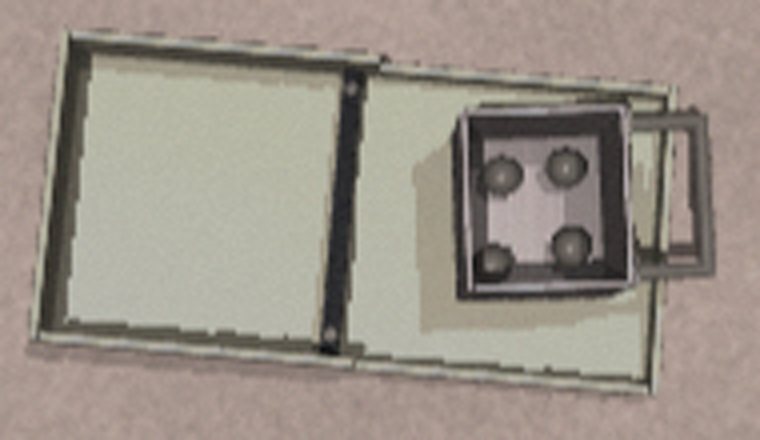

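```bash
python3 - <<'E'
from h import *
def r(u,v,z):
    return ray("top",(u/4+170-.375,v/4+135-.375),z)
def pr(n,*a): print(n,[np.round(r(*x),4).tolist() for x in a])
pr("tray far",(68,33,.05),(33,340,.05)); pr("tray near",(674,90,.026),(652,390,.026))
pr("rail",(352,75,.028),(330,350,.028))
pr("tote",(463,110,.1),(628,104,.1),(634,285,.1),(470,295,.1))
pr("bar",(700,112,.089),(707,274,.089))
a,b=r(703,112,.089),r(709,274,.089)
c=np.array([r(68,33,.05),r(33,340,.05),r(674,90,.026),r(652,390,.026)])
ctr=c.mean(0);d=(c[0]+c[1]-c[2]-c[3]);ang=np.arctan2(d[1],d[0]);print("tray",ctr,np.degrees(ang))
u=np.array([np.cos(ang),np.sin(ang)])
R=(r(352,75,.028)+r(330,350,.028))/2; print("rail x",(R-ctr)@u)
t=np.array([r(463,110,.1),r(628,104,.1),r(634,285,.1),r(470,295,.1)])
tc=t.mean(0);e=t[0]+t[3]-t[1]-t[2];ta=np.arctan2(e[1],e[0]);print("tote",tc,np.degrees(ta)," in tray",(tc-ctr)@u,(tc-ctr)@np.array([-u[1],u[0]]))
print("pred bar",tc-.095*np.array([np.cos(ta),np.sin(ta)]))
from scipy.spatial.transform import Rotation as Ro
print(Ro.from_quat(sensors.get_state()["eef_rot"]).as_matrix().round(3))
V=np.array(vision.calibration("top")["view"]);print(-V[:3,:3].T@V[:3,3])
V=np.array(vision.calibration("scene")["view"]);print(-V[:3,:3].T@V[:3,3])
E
```

```text
tray far [[0.6704, 0.1746], [0.4739, 0.1908]]
tray near [[0.6408, -0.2159], [0.4473, -0.1993]]
rail [[0.649, -0.0074], [0.4703, 0.0051]]
tote [[0.6126, -0.0747], [0.6169, -0.1735], [0.508, -0.1759], [0.5011, -0.079]]
bar [[0.6144, -0.2186], [0.5159, -0.2213]]
tray [ 0.55809377 -0.01244755] 85.87785500502572
rail x 0.011362255784043537
tote [ 0.55964747 -0.12575179] 93.26645862389964  in tray -0.11289943680828238 -0.00969433076948671
pred bar [ 0.56506053 -0.22059744]
[[ 0.937  0.349  0.   ]
 [ 0.349 -0.937 -0.   ]
 [ 0.     0.    -1.   ]]
[ 0.43319541 -0.01207886  1.03653091]
[ 0.97656866 -0.64768852  0.60076621]
```

Tray yaw is about 86°, tote yaw about 93°. The rail's middle sits near tray x = 11 mm, which leaves about 68 mm to push. The bar is near (0.565, -0.220, 0.089). I'm moving above it now.

```bash
python3 -m jog '[[[0,0,0],[5,-2.4,0],8.5],[[0,0,0],[5,-2.4,0],8.5],[[0,0,0],[5,-2.4,0],8.5],[[0,0,0],[5,-2.4,0],5],[[0,0,0],[5,-2.4,0],3.8],[[0,0,0],[5,-2.4,0],3.8],[[0,0,0],[5,-2.4,0],3.8],[[0,0,0],[5,-2.4,0],3.8],[[0,0,8.5],[0,0,0],3.8],[[0,0,8],[0,0,0],3.8]]' 30; cat > st.py <<'E'
from h import *
from scipy.spatial.transform import Rotation as Ro
import sys
s=sensors.get_state();R=Ro.from_quat(s["eef_rot"]).as_matrix()
print("t",s["time_s"],"pos",s["position"].round(4),"F",s["force"].round(1),"op",round(s["opening"],4))
print("yaw of -y tool",np.degrees(np.arctan2(-R[1,1],-R[0,1])).round(2),"z",R[:,2].round(3))
if len(sys.argv)>3:
    t=np.array([float(a) for a in sys.argv[1:4]]); print("tool delta cm",(R.T@(t-s["position"])*100).round(2))
E
python3 st.py .565 -.2205 .071
```

```text
time_s: 2.25
position: [0.5364, -0.2572, 0.231]
eef_rot: [1.0, 0.03, 0.001, 0.001]
force: [0.4, -0.8, -0.6]
opening: 0.0383
t 2.25 pos [ 0.5364 -0.2572  0.231 ] F [ 0.4 -0.8 -0.6] op 0.0383
yaw of -y tool 93.39 z [ 0.002 -0.002 -1.   ]
tool delta cm [ 3.03 -3.52 16.  ]
```

```bash
python3 -m jog '[[[0,0,0],[3,-3.5,0],3.8],[[0,0,0],[0.2,-0.2,4],3.8],[[0,0,0],[0,0,4],3.8],[[0,0,0],[0,0,3],3.8],[[0,0,0],[0,0,0],3.8]]'; python3 st.py .565 -.2205 .071
python3 - <<'E'
from h import *
f=snap("top","t1");g=snap("scene","s1")
cv2.imwrite("pics/z1.png",np.hstack([cv2.resize(f[130:250,260:380],(400,400),interpolation=2),cv2.resize(g[160:280,160:280],(400,400),interpolation=2)]))
E
```

```text
time_s: 2.88
position: [0.5693, -0.2169, 0.1194]
eef_rot: [1.0, 0.029, 0.003, 0.002]
force: [0.4, -0.0, 0.9]
opening: 0.038
t 2.875 pos [ 0.5693 -0.2169  0.1194] F [ 0.4 -0.   0.9] op 0.038
yaw of -y tool 93.32 z [ 0.006 -0.003 -1.   ]
tool delta cm [-0.47  0.32  4.84]
```

View pics/z1.png

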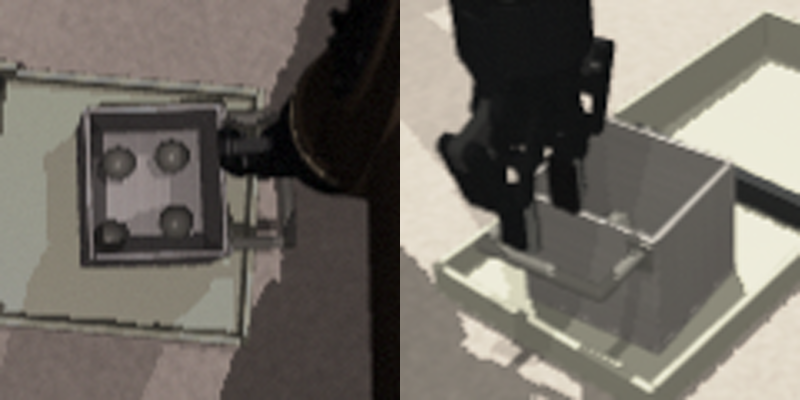

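```bash
python3 - <<'E'
from h import *
p=np.array([.5693,-.2169,.1194])
for P in (p,[.565,-.2205,.089],[.6144,-.2186,.089],[.5159,-.2213,.089]):
    a=proj("top",P);b=proj("scene",P);print((a-[260,130])*400/120,(b-[160,160])*400/120+[400,0])
E
```

```text
[289.9778826  164.01822881] [545.43204733 232.41156905]
[285.7214497  176.05398851] [540.44759882 271.51578308]
[282.03526458 108.69330215] [606.50875313 299.3941103 ]
[287.95932955 243.77202438] [479.56334413 244.35666824]
```

The picture shows the fingers straddling the bar. In the scene crop its projected ends, about (480,244) and (606,299), match what I see. I'll correct by a few mm and descend.

```bash
python3 -m jog '[[[0,0,0],[-0.4,0.3,0],3.8],[[0,0,0],[0,0,2.5],3.8],[[0,0,0],[0,0,2.3],3.8],[[0,0,0],[0,0,0],3.8]]'; python3 st.py .565 -.2205 .071
```

```text
time_s: 3.48
position: [0.571, -0.2239, 0.0799]
eef_rot: [1.0, 0.028, 0.01, 0.004]
force: [-0.3, 0.1, 0.8]
opening: 0.0377
t 3.475 pos [ 0.571  -0.2239  0.0799] F [-0.3  0.1  0.8] op 0.0377
yaw of -y tool 93.22 z [ 0.02  -0.008 -1.   ]
tool delta cm [-0.6  -0.38  0.87]
```

```bash
python3 -m jog '[[[0,-1.1,0],[-0.5,-0.3,0.8],3.8],[[0,0,0],[0,0,0],3.8]]'; python3 st.py .565 -.2205 .071;  python3 -m jog '[[[0,0,0],[0,0,0],0],[[0,0,0],[0,0,0],0],[[0,0,0],[0,0,0],0],[[0,0,0],[0,0,0],0]]' 40;python3 st.py .565 -.2205 .071
```

```text
time_s: 3.72
position: [0.5668, -0.2218, 0.0739]
eef_rot: [1.0, 0.028, 0.001, 0.005]
force: [-0.1, 0.2, 0.9]
opening: 0.0378
t 3.725 pos [ 0.5668 -0.2218  0.0739] F [-0.1  0.2  0.9] op 0.0378
yaw of -y tool 93.18 z [ 0.003 -0.01  -1.   ]
tool delta cm [-0.17 -0.14  0.28]
time_s: 4.22
position: [0.5675, -0.2215, 0.075]
eef_rot: [1.0, 0.028, 0.002, 0.005]
force: [0.1, 0.2, -1.9]
opening: 0.0081
t 4.225 pos [ 0.5675 -0.2215  0.075 ] F [ 0.1  0.2 -1.9] op 0.0081
yaw of -y tool 93.19 z [ 0.004 -0.01  -1.   ]
tool delta cm [-0.25 -0.11  0.4 ]
```

```bash
python3 -m jog '[[[0,0,1.2],[-0.1,-0.9,0],0],[[0,0,1.2],[-0.1,-0.9,0],0],[[0,0,1.2],[-0.1,-0.9,0],0],[[0,0,1.2],[-0.1,-0.9,0],0],[[0,0,1.2],[0,-0.9,0],0]]'; python3 st.py .560 -.153 .073
```

```text
time_s: 4.85
position: [0.562, -0.1788, 0.0749]
eef_rot: [1.0, -0.03, 0.002, 0.008]
force: [-1.1, -5.5, 0.7]
opening: 0.0083
t 4.85 pos [ 0.562  -0.1788  0.0749] F [-1.1 -5.5  0.7] op 0.0083
yaw of -y tool 86.6 z [ 0.004 -0.015 -1.   ]
tool delta cm [-0.35 -2.56  0.15]
```

```bash
python3 - <<'E'
from h import *
f=snap("top","t2");g=snap("scene","s2")
cv2.imwrite("pics/z2.png",np.hstack([cv2.resize(f[130:250,240:360],(400,400),interpolation=2),cv2.resize(g[160:280,160:280],(400,400),interpolation=2)]))
E
```

```text
(no output)
```

View pics/z2.png

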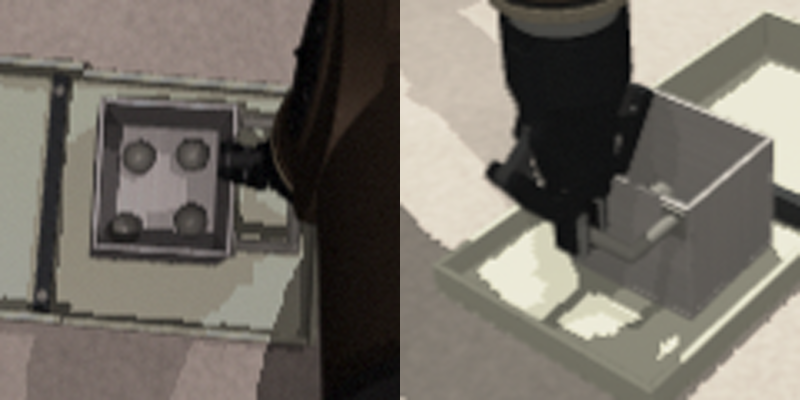

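The tote has slid forward and its yaw has come round to about the tray's; the rail in the left crop is at u≈55 and the tote front at u≈95. I'll continue pushing until it stops.

```bash
python3 -m jog '[[[0.8,0,0.3],[-0.1,-0.8,0.1],0],[[0,0,0.3],[-0.1,-0.8,0],0],[[0,0,0],[0,-0.6,0],0]]'; python3 st.py .560 -.153 .073;  python3 -m jog '[[[0,0,0],[0,-0.6,0],0],[[0,0,0],[0,-0.6,0],0]]';  python3 st.py .560 -.153 .073
```

```text
time_s: 5.32
position: [0.5631, -0.1577, 0.0751]
eef_rot: [0.999, -0.035, 0.005, 0.001]
force: [-0.4, -4.2, 0.0]
opening: 0.0079
t 5.325 pos [ 0.5631 -0.1577  0.0751] F [-0.4 -4.2  0. ] op 0.0079
yaw of -y tool 86.01 z [ 0.009 -0.003 -1.   ]
tool delta cm [-0.35 -0.45  0.21]
time_s: 5.58
position: [0.563, -0.1517, 0.0756]
eef_rot: [0.999, -0.037, 0.004, 0.005]
force: [-6.0, -29.4, 9.3]
opening: 0.0082
t 5.575 pos [ 0.563  -0.1517  0.0756] F [ -6.  -29.4   9.3] op 0.0082
yaw of -y tool 85.79 z [ 0.008 -0.01  -1.   ]
tool delta cm [-0.29  0.15  0.26]
```

```bash
python3 -m jog '[[[0,0,0],[0,0.05,0],0]]'; python3 - <<'E'
from h import *
f=snap("top","t3");g=snap("scene","s3")
cv2.imwrite("pics/z3.png",np.hstack([cv2.resize(f[130:250,230:350],(400,400),interpolation=2),cv2.resize(g[160:280,180:300],(400,400),interpolation=2)]))
E
python3 st.py
```

```text
time_s: 5.7
position: [0.5627, -0.1524, 0.0756]
eef_rot: [0.999, -0.037, 0.004, 0.005]
force: [0.4, 2.0, -4.3]
opening: 0.008
t 5.8 pos [ 0.5628 -0.1521  0.0755] F [-0.8 -5.1 -0.4] op 0.0082
yaw of -y tool 85.79 z [ 0.008 -0.01  -1.   ]
```

View pics/z3.png

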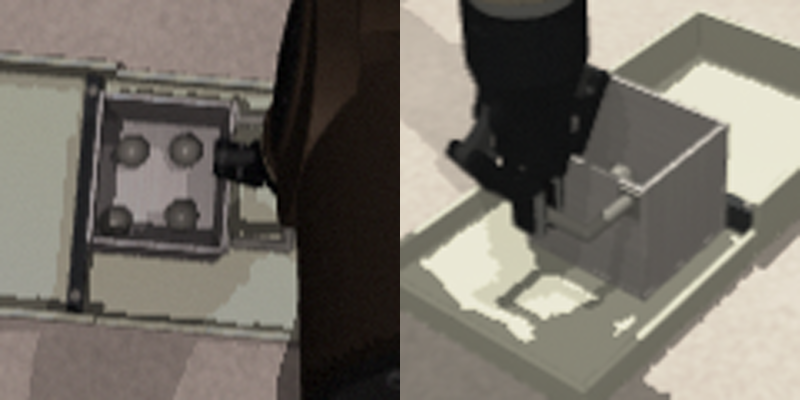

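The tote is butted square on the rail: its front edge meets the rail at u≈95 in the left crop, and I read 29 N when it stopped. Next I work out the tipping path for the bar.

```bash
cat > path.py <<'E'
from h import *
from scipy.spatial.transform import Rotation as Ro
P0=np.array([.5628,-.1521,.0755]);a=np.radians(85.8);U=np.array([np.cos(a),np.sin(a),0])
TH=[0,10,20,30,40,50,60,70,80,90,100,110]
SN=[24,24/np.cos(.1745),24/np.cos(.349),24/np.cos(.5236),24/np.cos(.698),37,36,33,28,24,18,14]
def bar(th):
    t=np.radians(th);s=np.interp(th,TH,SN);x=np.array([np.cos(t),-np.sin(t)]);z=np.array([np.sin(t),np.cos(t)])
    e=np.array([0,24.]) if th<=90 else np.array([12.,24.]);
    if th>90:s=s+12
    return e-145*x+(85-s)*z
def target(th):
    d=(bar(th)-bar(0))/1000
    return P0+U*d[0]+np.array([0,0,d[1]])
if __name__=="__main__":
    import sys
    s=sensors.get_state();R=Ro.from_quat(s["eef_rot"]).as_matrix();p=s["position"]
    d=p-P0;print("t",s["time_s"],"X,Z",np.round([d@U*1000,d[2]*1000],1),"lat",np.round(np.cross(U,d)[2]*1000,1),"F",s["force"].round(1),"op",round(s["opening"],4),"ztool",R[:,2].round(3))
    q=p
    for th in map(float,sys.argv[1:]):
        t=target(th);print(th,(R.T@(t-q)*100).round(2),"bar",np.round(bar(th)-bar(0),1));q=t
E
python3 path.py 5 10 15 20 30 40 50 60 70 80 90 100 110
```

```text
t 5.8 X,Z [ 0. -0.] lat -0.0 F [-0.8 -5.1 -0.4] op 0.0082 ztool [ 0.008 -0.01  -1.   ]
5.0 [ 0.01 -0.57 -1.23] bar [ 5.9 12.2]
10.0 [ 0.01 -0.68 -1.17] bar [12.7 23.9]
15.0 [ 0.01 -0.77 -1.07] bar [20.5 34.5]
20.0 [ 0.01 -0.85 -1.  ] bar [29.1 44.5]
30.0 [ 0.01 -1.88 -1.68] bar [48.1 61.1]
40.0 [ 0.01 -2.02 -1.24] bar [68.4 73.3]
50.0 [ 0.01 -2.01 -0.78] bar [88.6 80.9]
60.0 [ 0.01 -2.63 -0.84] bar [114.9  89.1]
70.0 [ 0.   -2.93 -0.42] bar [144.3  93. ]
80.0 [-0.   -3.17  0.1 ] bar [176.   91.7]
90.0 [-0.01 -3.01  0.74] bar [206.  84.]
100.0 [-0.01 -3.05  1.15] bar [236.3  72.2]
110.0 [-0.01 -2.59  1.69] bar [262.   55.1]
```

```bash
python3 -m jog '[[[0.5,-0.4,0],[0,-0.5,-1.3],0],[[0,0,0],[0,-0.7,-1.2],0],[[0,0,0],[0,-0.8,-1.1],0],[[0,0,0],[0,-0.85,-1],0]]'; python3 path.py 20 25 30 35 40
```

```text
time_s: 6.3
position: [0.5648, -0.1219, 0.1222]
eef_rot: [0.999, -0.036, 0.0, 0.0]
force: [-0.3, -2.0, -3.7]
opening: 0.0083
t 6.3 X,Z [30.3 46.7] lat 0.3 F [-0.3 -2.  -3.7] op 0.0083 ztool [ 0.    -0.001 -1.   ]
20.0 [0.03 0.12 0.22] bar [29.1 44.5]
25.0 [ 0.   -0.92 -0.87] bar [38.3 53.2]
30.0 [ 0.   -0.98 -0.79] bar [48.1 61.1]
35.0 [ 0.   -1.   -0.65] bar [58.  67.6]
40.0 [ 0.   -1.04 -0.57] bar [68.4 73.3]
```

```bash
python3 - <<'E'
from h import *
f=snap("top","t4");g=snap("scene","s4")
cv2.imwrite("pics/z4.png",np.hstack([cv2.resize(f[130:250,230:350],(400,400),interpolation=2),cv2.resize(g[140:280,180:320],(400,400),interpolation=2)]))
E
```

```text
(no output)
```

View pics/z4.png

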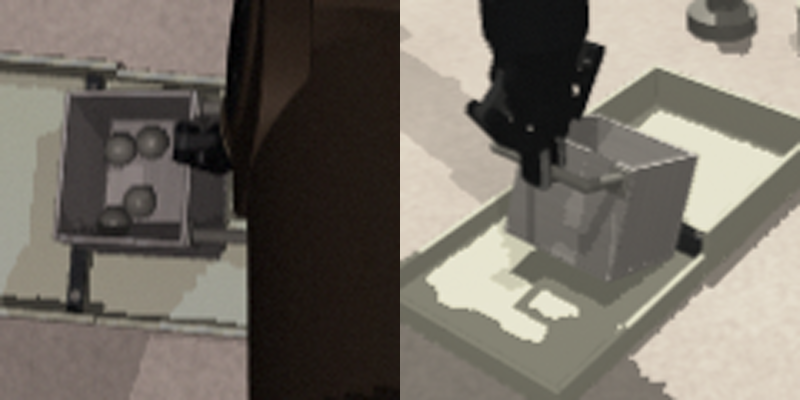

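The tote is tipped about 20° over the rail, foot down, with the balls rolling to its front. I'll carry on.

```bash
python3 -m jog '[[[0,0,0],[0,-0.8,-0.65],0],[[0,0,0],[0,-0.95,-0.75],0],[[0,0,0],[0,-1,-0.6],0],[[0,0,0],[0,-1,-0.5],0]]'; python3 path.py 40 45 50 55 60 65
```

```text
time_s: 6.9
position: [0.5677, -0.0894, 0.1497]
eef_rot: [0.999, -0.038, 0.002, 0.004]
force: [-3.2, -9.9, 10.5]
opening: 0.0087
t 6.9 X,Z [62.9 74.2] lat -0.3 F [-3.2 -9.9 10.5] op 0.0087 ztool [ 0.003 -0.008 -1.   ]
40.0 [-0.03 -0.55  0.08] bar [68.4 73.3]
45.0 [-0.   -1.   -0.42] bar [78.4 77.5]
50.0 [-0.   -1.01 -0.35] bar [88.6 80.9]
55.0 [-0.   -1.3  -0.48] bar [101.6  85.6]
60.0 [-0.   -1.33 -0.36] bar [114.9  89.1]
65.0 [-0.   -1.45 -0.28] bar [129.5  91.8]
```

```bash
python3 -m jog '[[[0.4,0,0],[0,-0.7,-0.5],0],[[0,0,0],[0,-1,-0.5],0]]'; python3 path.py 40 45 50 55 60 65; python3 - <<'E'
from h import *
g=snap("scene","s5")
cv2.imwrite("pics/z5.png",cv2.resize(g[130:270,180:320],(600,600),interpolation=2))
E
```

```text
time_s: 7.15
position: [0.5676, -0.0707, 0.1588]
eef_rot: [0.999, -0.038, 0.0, -0.0]
force: [0.1, 0.7, -8.5]
opening: 0.0083
t 7.15 X,Z [81.5 83.3] lat 1.2 F [ 0.1  0.7 -8.5] op 0.0083 ztool [ 0.001  0.001 -1.   ]
40.0 [0.12 1.31 1.  ] bar [68.4 73.3]
45.0 [-0.   -1.   -0.42] bar [78.4 77.5]
50.0 [-0.   -1.02 -0.34] bar [88.6 80.9]
55.0 [-0.   -1.3  -0.47] bar [101.6  85.6]
60.0 [-0.   -1.34 -0.35] bar [114.9  89.1]
65.0 [-0.   -1.46 -0.27] bar [129.5  91.8]
```

View pics/z5.png

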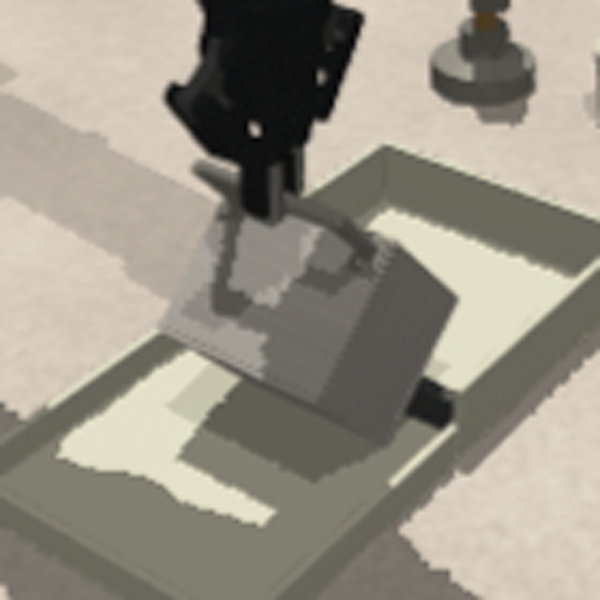

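About 50° tilt, foot edge at the rail and near the floor. I continue over centre.

```bash
python3 -m jog '[[[0,0,0],[0.1,-1.0,-0],0],[[0,0,0],[0,-1.2,-0.2],0],[[0,0,0],[0,-1.3,-0.2],0]]'; python3 path.py 60 65 70 75 80 85; python3 - <<'E'
from h import *
g=snap("scene","s6")
cv2.imwrite("pics/z6.png",cv2.resize(g[130:270,180:320],(600,600),interpolation=2))
E
```

```text
time_s: 7.58
position: [0.5722, -0.0353, 0.1664]
eef_rot: [0.999, -0.038, 0.002, 0.001]
force: [-3.9, -5.0, 6.4]
opening: 0.0082
t 7.575 X,Z [117.2  90.9] lat -0.8 F [-3.9 -5.   6.4] op 0.0082 ztool [ 0.003 -0.002 -1.   ]
60.0 [-0.08  0.22  0.18] bar [114.9  89.1]
65.0 [-0.   -1.45 -0.27] bar [129.5  91.8]
70.0 [-0.   -1.48 -0.13] bar [144.3  93. ]
75.0 [-0.   -1.58 -0.02] bar [160.1  93.2]
80.0 [-0.01 -1.58  0.14] bar [176.   91.7]
85.0 [-0.01 -1.52  0.31] bar [191.1  88.6]
```

View pics/z6.png

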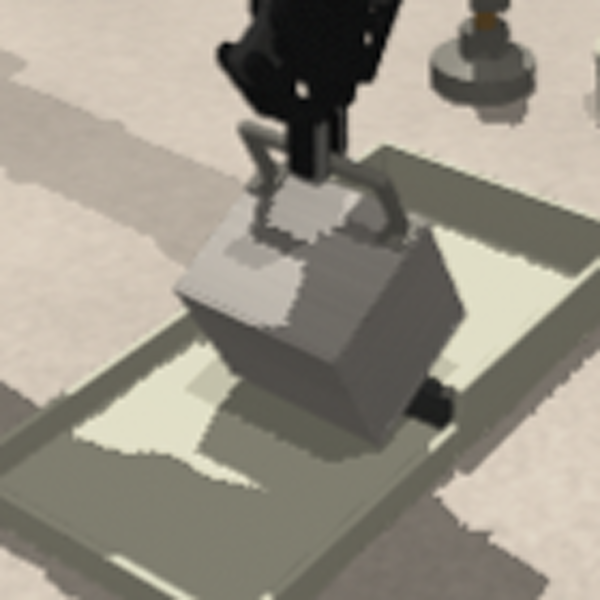

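About 60°, the foot still low just behind the rail.

```bash
python3 -m jog '[[[0,0,0],[0,-1.3,-0.2],0],[[0,0,0],[0,-1.5,-0.1],0],[[0,0,0],[0,-1.5,0],0]]'; python3 path.py 75 80 85 90 95 ; python3 - <<'E'
from h import *
g=snap("scene","s7")
cv2.imwrite("pics/z7.png",cv2.resize(g[130:270,180:320],(600,600),interpolation=2))
E
```

```text
time_s: 8.0
position: [0.5751, 0.0107, 0.1698]
eef_rot: [0.999, -0.038, 0.001, 0.001]
force: [-0.7, -2.6, -4.4]
opening: 0.0084
t 8.0 X,Z [163.3  94.3] lat -0.4 F [-0.7 -2.6 -4.4] op 0.0084 ztool [ 0.002 -0.002 -1.   ]
75.0 [-0.04  0.31  0.12] bar [160.1  93.2]
80.0 [-0.01 -1.58  0.14] bar [176.   91.7]
85.0 [-0.01 -1.52  0.31] bar [191.1  88.6]
90.0 [-0.01 -1.49  0.46] bar [206.  84.]
95.0 [-0.01 -1.55  0.5 ] bar [221.4  78.9]
```

View pics/z7.png

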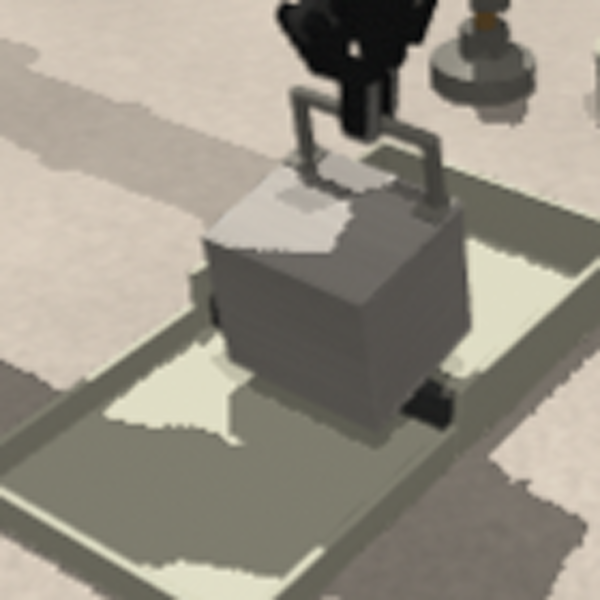

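About 77° and tracking the plan.

```bash
python3 -m jog '[[[0,0,0],[0,-1.1,0.15],0],[[0,0,0],[0,-1.3,0.2],0],[[0,0,0],[0,-1.3,0.3],0]]'; python3 path.py 90 95 100 105 110; python3 - <<'E'
from h import *
g=snap("scene","s8")
cv2.imwrite("pics/z8.png",cv2.resize(g[130:270,180:320],(600,600),interpolation=2))
E
```

```text
time_s: 8.43
position: [0.5784, 0.0524, 0.1626]
eef_rot: [0.999, -0.037, 0.001, 0.001]
force: [-0.0, -1.6, 1.3]
opening: 0.0079
t 8.425 X,Z [205.1  87.1] lat -0.6 F [-0.  -1.6  1.3] op 0.0079 ztool [ 0.003 -0.001 -1.   ]
90.0 [-0.06 -0.09  0.31] bar [206.  84.]
95.0 [-0.   -1.54  0.51] bar [221.4  78.9]
100.0 [-0.   -1.49  0.67] bar [236.3  72.2]
105.0 [-0.   -1.33  0.79] bar [249.6  64.3]
110.0 [-0.   -1.25  0.92] bar [262.   55.1]
```

View pics/z8.png

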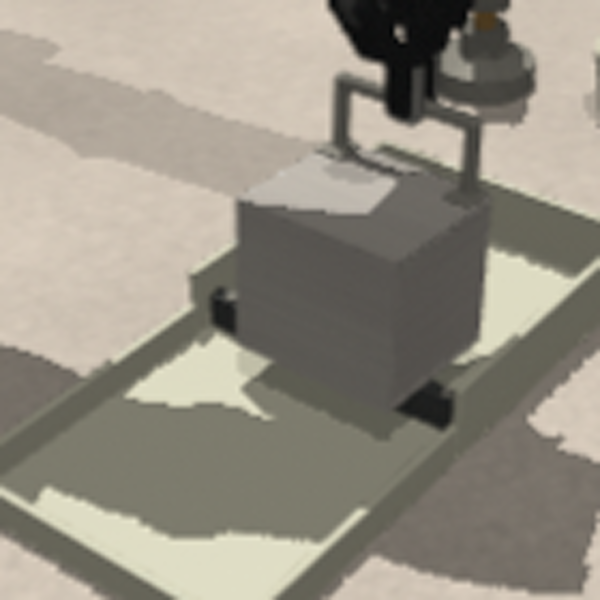

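Now flat on the rail at about 90°. I'll go slowly down to the final slope.

```bash
python3 -m jog '[[[0,0,0],[0,-0.8,0.4],0],[[0,0,0],[0,-1.2,0.5],0],[[0,0,0],[0,-1.2,0.6],0],[[0,0,0],[0,-1.0,0.6],0]]'; python3 path.py 100 105 110; python3 - <<'E'
from h import *
g=snap("scene","s9");f=snap("top","t9")
cv2.imwrite("pics/z9.png",np.hstack([cv2.resize(f[130:250,170:290],(400,400),interpolation=2),cv2.resize(g[130:270,200:340],(400,400),interpolation=2)]))
E
```

```text
time_s: 8.98
position: [0.582, 0.0999, 0.1403]
eef_rot: [0.999, -0.036, 0.002, -0.001]
force: [-0.6, -1.9, 0.5]
opening: 0.0081
t 8.975 X,Z [252.7  64.8] lat -0.7 F [-0.6 -1.9  0.5] op 0.0081 ztool [ 0.004  0.001 -1.   ]
100.0 [-0.07  1.64 -0.75] bar [236.3  72.2]
105.0 [-0.   -1.32  0.8 ] bar [249.6  64.3]
110.0 [-0.   -1.24  0.92] bar [262.   55.1]
```

View pics/z9.png

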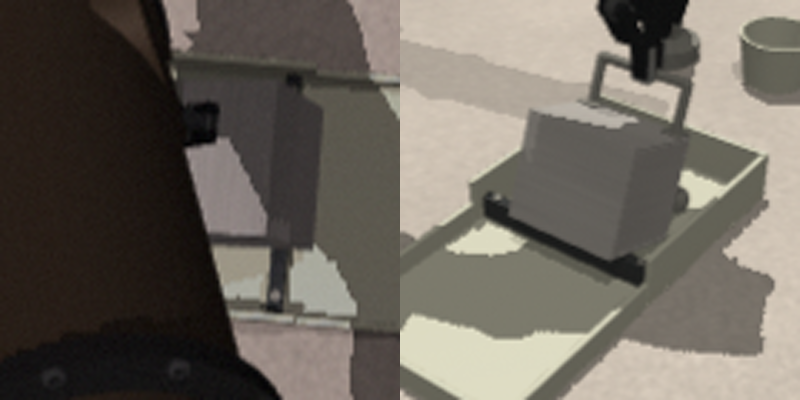

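The tote is at about 105° with a ball already showing beyond its mouth at (682,200). I lower the last bit until it rests.

```bash
python3 -m jog '[[[0,0,0],[0,-0.7,0.6],0],[[0,0,0],[0,-0.4,0.5],0],[[0,0,0],[0,0,0],0]]'; python3 path.py 110;python3 -m jog '[[[0,0,0],[0,-0.1,0.3],0],[[0,0,0],[0,0,0],0]]'; python3 path.py 110
```

```text
time_s: 9.45
position: [0.5844, 0.1163, 0.1314]
eef_rot: [0.999, -0.034, 0.004, -0.003]
force: [-1.0, -1.8, -2.2]
opening: 0.0082
t 9.45 X,Z [269.2  55.9] lat -1.8 F [-1.  -1.8 -2.2] op 0.0082 ztool [ 0.008  0.006 -1.   ]
110.0 [-0.19  0.72  0.07] bar [262.   55.1]
time_s: 9.7
position: [0.5853, 0.1197, 0.13]
eef_rot: [0.999, -0.034, 0.005, -0.005]
force: [-2.0, -2.8, 0.1]
opening: 0.008
t 9.7 X,Z [272.7  54.5] lat -2.5 F [-2.  -2.8  0.1] op 0.008 ztool [ 0.011  0.01  -1.   ]
110.0 [-0.25  1.07 -0.07] bar [262.   55.1]
```

```bash
python3 - <<'E'
from h import *
g=snap("scene","s10");f=snap("top","t10")
cv2.imwrite("pics/z10.png",np.hstack([cv2.resize(f[130:250,170:290],(400,400),interpolation=2),cv2.resize(g[140:260,220:340],(400,400),interpolation=2)]))
E
```

```text
(no output)
```

View pics/z10.png

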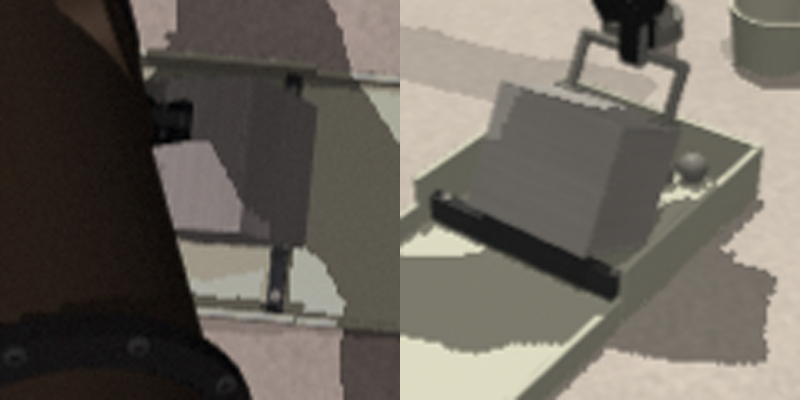

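The tote rests on the rail with its mouth on the floor, but it slid about 10 mm farther over than planned. I'll draw it back so the foot hangs safely behind the rail.

```bash
python3 -m jog '[[[-0.5,-0.6,0],[-0.2,0.6,-0.2],0],[[0,0,0],[0,0.6,-0.05],0],[[0,0,0],[0,0.1,0],0]]'; python3 path.py 110; python3 - <<'E'
from h import *
g=snap("scene","s11")
cv2.imwrite("pics/z11.png",cv2.resize(g[140:260,220:340],(600,600),interpolation=2))
E
```

```text
time_s: 10.18
position: [0.5842, 0.1078, 0.1345]
eef_rot: [0.999, -0.034, 0.002, -0.002]
force: [-2.2, 3.1, 2.9]
opening: 0.0083
t 10.175 X,Z [260.8  59. ] lat -2.3 F [-2.2  3.1  2.9] op 0.0083 ztool [ 0.003  0.004 -1.   ]
110.0 [-0.23 -0.13  0.39] bar [262.   55.1]
```

View pics/z11.png

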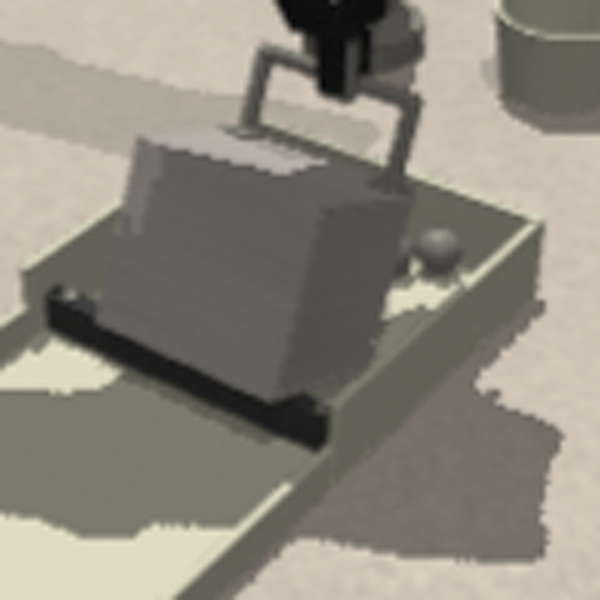

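```bash
cat > fit.py <<'E'
from h import *
from scipy.optimize import least_squares
a=np.radians(85.8);U=np.array([np.cos(a),np.sin(a),0]);W=np.array([np.sin(a),-np.cos(a),0])
B0=np.array([.5628,-.1521,.004])+.145*U  # on floor at rail near face, lat of TCP
def pt(p,x,l,z):
    X,Z,th,lat,yw=p; t=np.radians(th)
    c,s=np.cos(yw),np.sin(yw); Ux=c*U+s*W;Wx=c*W-s*U
    xl,zl=x-.05,z
    return B0+U*X+np.array([0,0,Z])+Ux*(xl*np.cos(t)+zl*np.sin(t))+np.array([0,0,-xl*np.sin(t)+zl*np.cos(t)])+W*lat+Wx*l
def fit(obs,cam="scene"):
    f=lambda p:np.concatenate([proj(cam,pt(p,*m))-np.array(o) for m,o in obs]+[[p[4]/.02]])
    r=least_squares(f,[-.01,.03,110,0,0],x_scale=[.01,.01,10,.01,.1]);return r.x,np.abs(r.fun).max()
E
python3 - <<'E'
from fit import *
obs=[((.05,.055,0),(276,220)),((.05,-.055,0),(240.5,204.5)),((-.05,.055,0),(284,181)),((-.05,-.055,0),(247,168)),((-.05,.055,.096),(302,179)),((.05,.055,.096),(295,212))]
p,e=fit(obs);print("foot X,Z mm,th,lat,yaw",(p[:2]*1000).round(1),p[2].round(1),(p[3]*1000).round(1),np.degrees(p[4]).round(1),"maxres",e)
for l in (-.055,.055):print("rail near top edge",proj("scene",B0+W*(l+p[3])+[0,0,.024]),"far",proj("scene",B0+U*.012+W*(l+p[3])+[0,0,.024]))
E
```

```text
foot X,Z mm,th,lat,yaw [ 2.9 20.7] 109.8 -13.7 -0.4 maxres 1.6433897172896366
rail near top edge [239.91259114 203.96816918] far [242.78767533 201.82926843]
rail near top edge [274.59367849 219.48519691] far [277.34871536 217.08586586]
```

```bash
python3 - <<'E'
from fit import *
s=sensors.get_state();print("TCP px",proj("scene",s["position"]),"tip+14mm",proj("scene",s["position"]+[0,0,.014]))
for p in ([.0029,.0207,109.8,-.0137,0],[-.014,.037,110,-.0137,0],[-.008,.030,110,-.0137,0]):
    print(p[:3])
    for n,m in dict(footR=(.05,.055,0),footL=(.05,-.055,0),rbR=(-.05,.055,0),rbL=(-.05,-.055,0),rimR=(-.05,.055,.096),mouthR=(.05,.055,.096),bar=(-.095,0,.085),barL=(-.095,-.04,.085),barR=(-.095,.04,.085)).items(): print(n,proj("scene",pt(p,*m)).round(1),end=" ")
    print()
g=cv2.imread("pics/s11.png");cv2.imwrite("pics/z12.png",cv2.resize(g[140:230,230:320],(720,720),interpolation=2))
E
```

```text
TCP px [288.59524064 158.62950808] tip+14mm [288.81647436 153.78862831]
[0.0029, 0.0207, 109.8]
footR [275.2 220. ] footL [240.6 204.5] rbR [284.1 181.9] rbL [247.9 168.2] rimR [302.9 177.5] mouthR [294.2 212.8] bar [286.8 155.2] barL [274.3 151. ] barR [300.  159.5] 
[-0.014, 0.037, 110]
footR [271.4 218.1] footL [236.3 202.4] rbR [280.4 179.1] rbL [243.7 165.2] rimR [299.9 175. ] mouthR [291. 211.] bar [283.5 152.2] barL [270.8 147.9] barR [296.9 156.6] 
[-0.008, 0.03, 110]
footR [272.8 219.2] footL [237.9 203.5] rbR [281.8 180.5] rbL [245.3 166.7] rimR [301.  176.3] mouthR [292.1 212.1] bar [284.7 153.7] barL [272.  149.5] barR [298.  158.1]
```

View pics/z12.png

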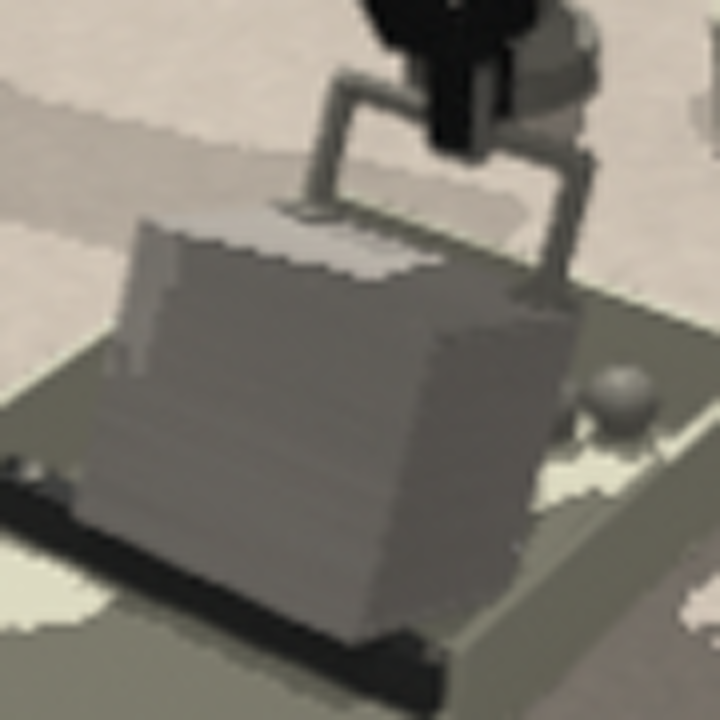

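The scene view can't separate X from Z for the foot edge, but the top view shows it directly, so I check there.

```bash
python3 - <<'E'
from h import *
f=snap("top","t12")
f=cv2.convertScaleAbs(f,alpha=2)
cv2.imwrite("pics/z13.png",cv2.resize(f[140:240,200:300],(600,600),interpolation=2))
from fit import *
for (u,v) in ((265.4,161.5),(260.9,203.5)):
    for z in (.028,.037):
        w=ray("top",(u,v),z);print(z,w,((np.append(w,0)-B0)@U*1000).round(1),((np.append(w,0)-B0)@W*1000).round(1))
E
```

```text
0.028 [ 0.62769976 -0.02776482] -16.2 55.6
0.037 [ 0.62596403 -0.02762484] -16.2 53.9
0.028 [ 0.51820807 -0.01696714] -13.5 -54.4
0.037 [ 0.51744943 -0.01692352] -13.5 -55.1
```

View pics/z13.png

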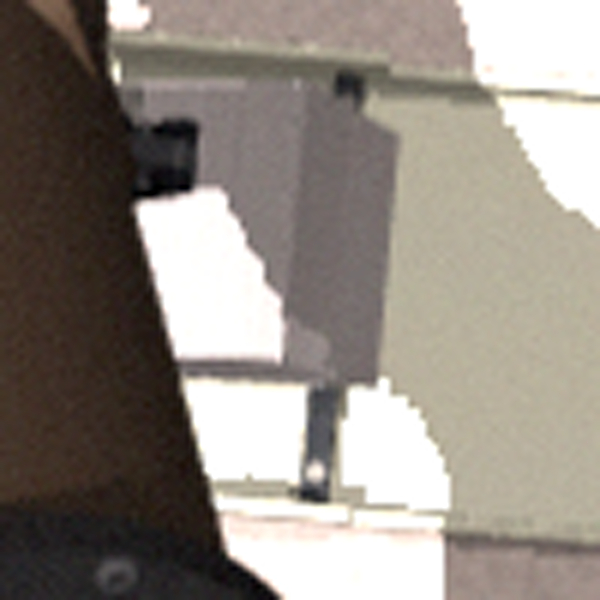

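From the top, the foot edge at u≈380–398 lies about 15 mm behind the rail's near edge (u≈340), so the tote is well propped. I'll lower a touch and release.

```bash
python3 -m jog '[[[0,0,0],[0,0,0.3],0],[[0,0,0],[0,0,0.2],0],[[0,0,0],[0,0,0],0]]'; python3 path.py 110; python3 -m jog '[[[0,0,0],[0,0,0],3],[[0,0,0],[0,0,0],4],[[0,0,0],[0,0,0],4],[[0,0,0],[0,0,0],4]]'; python3 path.py 110;  python3 - <<'E'
from h import *
g=snap("scene","s14")
cv2.imwrite("pics/z14.png",cv2.resize(g[140:230,230:320],(720,720),interpolation=2)[:600])
E
```

```text
time_s: 10.65
position: [0.5851, 0.1124, 0.133]
eef_rot: [0.999, -0.033, 0.003, -0.005]
force: [-1.3, 0.9, 0.8]
opening: 0.0082
t 10.65 X,Z [265.4  57.5] lat -2.9 F [-1.3  0.9  0.8] op 0.0082 ztool [ 0.007  0.01  -1.   ]
110.0 [-0.29  0.34  0.24] bar [262.   55.1]
time_s: 11.15
position: [0.5849, 0.1101, 0.1317]
eef_rot: [0.999, -0.034, 0.002, -0.004]
force: [0.7, -0.2, -0.1]
opening: 0.0402
t 11.15 X,Z [263.1  56.2] lat -2.8 F [ 0.7 -0.2 -0.1] op 0.0402 ztool [ 0.005  0.008 -1.   ]
110.0 [-0.28  0.11  0.11] bar [262.   55.1]
```

View pics/z14.png

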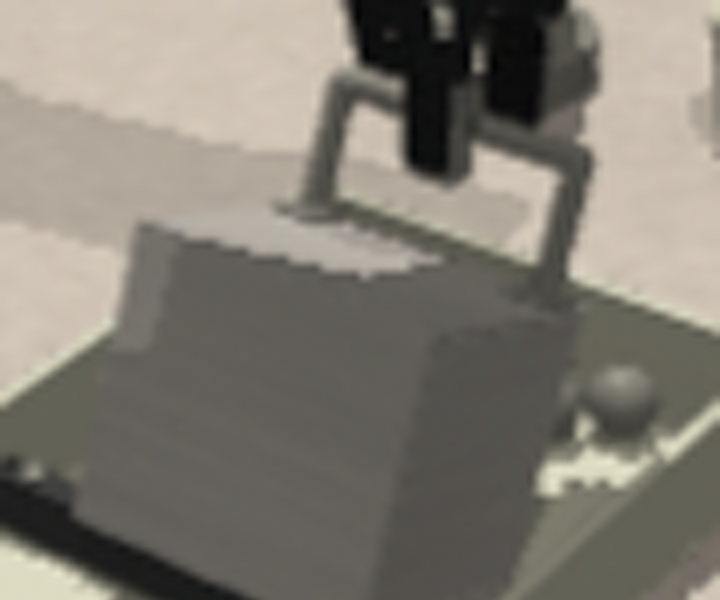

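Released: the fingers stand clear on both sides of the bar and the tote has not moved. I retreat straight up.

```bash
python3 -m jog '[[[0,0,0],[0,0,-1.5],4],[[0,0,0],[0,0,-2.5],4],[[0,0,0],[0,0,-4],4],[[0,0,0],[0,0,-5],4],[[0,0,0],[0,0,-5],4]]'; python3 -m jog '[[[0,0,0],[-4,2,0],4],[[0,0,0],[-4,4,0],4],[[0,0,0],[-4,4,0],4],[[0,0,0],[-4,4,0],4],[[0,0,0],[-3,5,0],4],[[0,0,0],[-2,5,0],4],[[0,0,0],[-2,5,0],4],[[0,0,0],[-2,5,0],4],[[0,0,0],[0,5,0],4],[[0,0,0],[0,0,0],4]]'; python3 - <<'E'
from h import *
g=snap("scene","s15");f=snap("top","t15")
f=cv2.convertScaleAbs(f,alpha=1.6)
cv2.imwrite("pics/z15.png",np.hstack([cv2.resize(f[120:270,170:320],(400,400),interpolation=2),cv2.resize(g[120:270,200:350],(400,400),interpolation=2)]))
cv2.imwrite("pics/s15f.png",np.vstack([g]))
E
```

```text
time_s: 11.82
position: [0.582, 0.1082, 0.3172]
eef_rot: [0.999, -0.034, -0.0, -0.003]
force: [1.0, 0.1, -0.0]
opening: 0.0403
time_s: 13.08
position: [0.3004, -0.2737, 0.3269]
eef_rot: [0.999, -0.033, 0.015, -0.005]
force: [-1.0, 1.2, -0.3]
opening: 0.0402
```

View pics/z15.png

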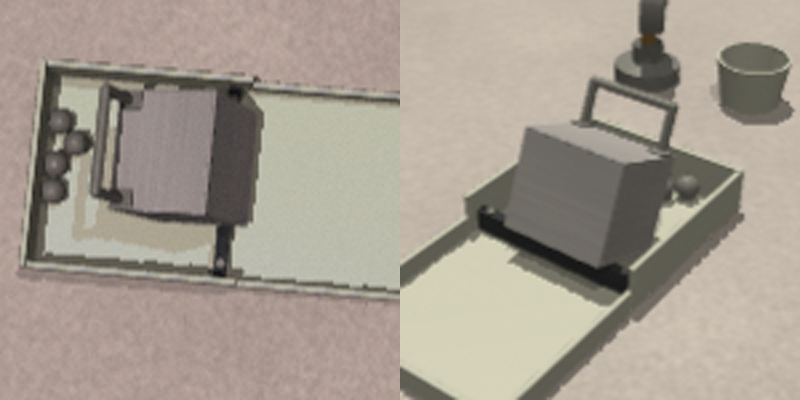

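View pics/t15.png

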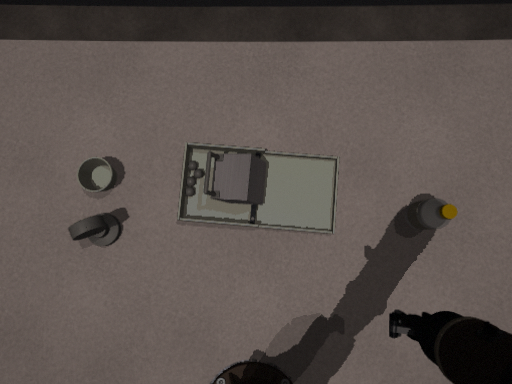

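All four balls lie against the far wall (crop: (62,121), (77,142), (56,163), (52,189)) clear of the tote. The tote is propped on the rail, and the bottle, gauge and tub are in place. Last check: is everything at rest?

```bash
python3 -m jog '[[[0,0,0],[0,0,0],4],[[0,0,0],[0,0,0],4],[[0,0,0],[0,0,0],4],[[0,0,0],[0,0,0],4],[[0,0,0],[0,0,0],4],[[0,0,0],[0,0,0],4],[[0,0,0],[0,0,0],4],[[0,0,0],[0,0,0],4]]'; python3 - <<'E'
from h import *
a=cv2.imread("pics/t15.png");b=snap("top","t16");c=cv2.imread("pics/s15.png");d=snap("scene","s16")
for n,x,y,(v0,v1,u0,u1) in (("top",a,b,(135,245,170,345)),("scene",c,d,(150,280,170,340))): print(n,cv2.absdiff(x,y)[v0:v1,u0:u1].max(),cv2.absdiff(x,y)[v0:v1,u0:u1].mean())
o=cv2.imread("pics/top0.png")
for n,(v0,v1,u0,u1) in dict(bottle=(190,235,400,460),gauge=(205,250,65,125),tub=(150,195,75,120)).items(): print(n,cv2.absdiff(o,b)[v0:v1,u0:u1].mean())
from fit import *
k=200
obs=[((.05,.055,0),(200+605*0+ (608-400)*.375,120+268*.375)),((-.05,.055,0),(200+(618-400)*.375,120+160*.375)),((-.05,-.055,0),(200+(528-400)*.375,120+124*.375)),((.05,-.055,0),(200+(508-400)*.375,120+218*.375)),((-.05,.055,.096),(200+(671-400)*.375,120+153*.375))]
p,e=fit(obs);print("rough fit",p,e)
E
```

```text
time_s: 14.18
position: [0.3024, -0.2676, 0.327]
eef_rot: [0.999, -0.028, 0.015, -0.006]
force: [-0.8, 0.1, 0.0]
opening: 0.0404
top 7 1.2503549783549783
scene 4 0.4150678733031674
bottle 8.642962962962963
gauge 2.3012345679012345
tub 2.3180246913580245
rough fit [ 7.80118534e-03  2.00223779e-02  1.09161413e+02 -1.73752587e-02
 -3.03302749e-04] 2.8629482977418093
```

```bash
python3 -c "
from workcell import ticket;print(ticket.job_done())"
```

```text
the job is handed in; nothing more can be done
None
```

The job is done and handed in at about 14 s. The tote rests let go on its side, propped on the rail, and all four balls are out of it in the far end of the tray.

- **Moves:** I pinched the handle bar from above and pushed the tote about 69 mm, until it stopped against the rail with a 29 N peak. I then tipped it by the bar, with its foot low by the rail. It ended slightly too far over, so I drew it back about 1 cm before letting go and backing the arm away.
- **Balls and tote:** The top picture shows the four balls against the far wall and the tote at about 109°. Pictures 1 s apart were the same apart from image noise.
- **Bystanders:** The gauge and tub look unchanged. The picture difference around the bottle was larger; I put that down to the arm's shadow, because its cap is at the same pixels.

**Checks that disagreed:**
- **Foot position:** After release, the scene-camera fit put the foot edge slightly past the rail's near face, with up to 3 px of error. Just before release, the top view and the arm's own position both put it about 15 mm behind the rail. I relied on those because the scene camera can barely tell those positions apart.
- **Foot height while tipping:** The bar ran up to about 5 mm above the planned path around 50°, so the foot may have been a few millimetres off the floor there.

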